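# Shut and lock the bench dust gate

### The job

The dust gate on the lathe bench has worked loose and crept open. Push its slide fully home against the end stop without ramming it, then tighten the wing screw clockwise until it clamps the slide firmly, but not so hard that it dents the plate. Do not knock the gate's collar and casting or the other things on the bench, and leave the gate shut, locked and let go.

Things in the scene. Friction and masses are not known exactly. Their poses are not given: they have to be found in the camera images.
- gate: Blast gate of a 100 mm dust duct: a flat aluminium casting fixed on the bench. Origin on the bench under the axis of its round collar, z up; the slide closes towards the gate's +x and its pull is on the -x side. Casting: x -110 to +78 mm, y -68 to +68 mm, z 30 to 48 mm. The wing screw stands at x = -85, y = 0 mm.
- collar (a point): Centre of the mouth of the gate's thin round collar, an upright open tube of 107 mm outer diameter at the rim, from 48 to 84 mm above the bench. Not to be knocked.
- endbar: End stop in the far end of the gate's channel, a dark steel bar 8 x 120 x 6 mm. Origin at the centre of its underside, at x = 74 mm, z = 36 mm in the gate's frame; its face towards the slide is at x = 70 mm. A push of more than 40 N bends it.
- slide: Loose galvanised plate 225 x 116 x 4 mm, 0.3 to 0.5 kg, in the gate's channel with 2 mm of play each side, underside 36 mm above the bench. Origin at the centre of its underside, x towards the end stop. Home: origin at x = -42.5 mm in the gate's frame; it starts 30 to 62 mm short of that and slides with 1 to 8 N, more if gripped askew.
- pull (a point): Top centre of the slide's upright pull, an aluminium bar 10 mm thick along the slide's x, 50 mm wide along its y; top 70 mm above the bench, 30 mm above the plate. With the slide home, 35 mm are free between it and the casting.
- slide_edge (a point): Middle of the slide's leading edge, 112.5 mm along +x from the slide's origin; it meets the end stop when home.
- wing: Wing screw: steel butterfly head on an upright screw that clamps the slide. Origin on its axis, 48 to 53 mm above the bench, x along the wings, z up. Wings 52 mm tip to tip, 6 mm thick, 20 to 42 mm above the origin, so the collar's rim is 6 to 11 mm below their top; their tips pass 5 mm from it. Clockwise from above tightens; it sinks 1.2 mm a radian.
- wing_top (a point): Top centre of the wing head. The screw starts slack by an unknown 0.2 to 4.5 rad and turns free with 0.03 N m. Then its hidden foot, 20 mm wide, meets the plate and the torque rises about 0.14 N m a radian of turn: at about 0.24 N m it is firm (some 50 N of clamping; 35 to 70 N is right), above about 0.3 N m it dents the plate. It stays where it is left. A push down on the head also loads the plate.
- bowl: Turned wooden bowl, 136 mm across the rim, 60 mm high, origin at the centre of its foot; a bystander.
- gouge: Turning gouge lying on the bench, 430 mm long, handle 30 mm thick, origin on the bench near its middle, x towards the steel tip; a bystander.
- blank: Square wooden spindle blank 45 x 200 x 45 mm, long along its y, origin at the centre of its underside; a bystander.

How it is judged (in metres and radians):
On the way, in this order (a step that is already met when the one before it is completed fails the run):
1. the slide has been pushed home: its leading edge within 2.5 mm of the end stop (x of slide_edge in the frame of gate above 0.0675 m), for 0.2 s.
2. with the slide home, the wing screw clamps it with more than 35 N (x of slide_edge in the frame of gate above 0.0675 m and contact force between wing and slide above 35 N), for 0.2 s.
At the end, for the whole second after the job is handed in: The slide rests home, its leading edge within 2.5 mm of the end stop, and the wing screw, let go, clamps it with 35 to 70 N (all of step 2 and linear speed of slide below 0.01 m/s); the robot touches nothing.
It fails at once if the wing screw is overtightened (more than 70 N on the plate) (contact force between wing and slide above 70 N).
It fails at once if the slide is rammed into the end stop (more than 40 N) (contact force between slide and endbar above 40 N).
It fails at once if the robot knocks the gate's casting or collar with more than 15 N (contact force between any of the fingers, the arm and gate above 15 N).
It fails at once if a bystander is moved more than 20 mm (distance of any of bowl, gouge, blank from where it was at the start of the episode above 0.02 m).
It also fails if it takes over 67 s, if anything falls off the work surface, if the arm or the gripper's body presses on something with over 40 N, if the wrist force passes 120 N, or if a joint passes its speed limit or range.

### The arm

A 7-joint arm with a two-finger parallel gripper is mounted at the origin on the work surface. World frame = base frame: x ahead of the robot, y to its left, z up, the work surface at z = 0. Lengths are in mm, angles in rad, forces in N, time in s.
With the tool pointing down it reaches from about 400 to 875 mm from the base axis. Payload 4.4 kg.
Tool frame: the origin (TCP) lies at the very end of the fingers, on their centre line; the grasp point (between the pads) lies 19 mm behind it; z points along the fingers, y is the direction in which the jaws open and shut (so a half turn about z gives the same grasp; the last joint's range is limited). The gripper opens to 85 mm and grips with 20 to 120 N. Pads are 22 mm wide; open, the fingers measure 114 mm over their backs; the gripper's body (76 mm by 85 mm) begins 54 mm behind the grasp point. The pads swing forward as they close: fully open they stand 13 mm farther back than shut.
Start: joints at [-0.066, 0.628, 0.038, 1.517, -0.027, 0.996, -0.02], TCP at [650.014, 0.027, 231.313] pointing down, gripper open.
Joint ranges: [-3.06, 3.06], [-0.37, 2.12], [-1.25, 1.32], [0.18, 2.47], [-1.1, 4.24], [0.23, 1.98], [-2.94, 2.94]. Speed limits (rad/s): [2.57, 2.57, 3.14, 3.14, 3.14, 3.14, 3.14].

### API

Orientations are given as [roll, pitch, yaw] about the fixed x, y, z axes, in that order (R = Rz(yaw) Ry(pitch) Rx(roll)).
In Python, from cell import read_state, get_image, calibration, finish_job gives the robot as it stands. The module is installed in compiled form; this text tells all that it offers.
- The arm moves only by the tool apply_moves, never from a script. Its argument "increments" is a list of rows, each an object of numbers: "tx", "ty", "tz": the shift along the world's x, y, z in m; "rx", "ry", "rz": the turn, a rotation vector about the world's x, y, z in units of 5 degrees (1.0 is 5 degrees); "claw": the finger opening in m, from 0 to 0.0854. In form: [{"tx": .., "ty": .., "tz": .., "rx": .., "ry": .., "rz": .., "claw": ..}, ...]. A call has 1 to 12 rows; each row is the pose to reach, as a shift and turn from the pose commanded when the call began; what a row does not reach only later rows make up. A row lasts 1/10 s, in which the tool goes at most 50 mm and 8.59 degrees, less where a joint would pass 70% of its speed; a pose out of reach is approached as far as the arm can. A call with a gripper value outside its range is refused whole. The fingers move at their own pace and stop on an object; the grip force is fixed at half the most. Time passes only in rows, so rows that repeat a pose let the fingers close. It gives the time, the measured TCP pose, the force and the opening at its end, in the units of the state.
- read_state(): the state, without advancing time (a new reading comes with each control period).
- get_image(name): name is "scene" or "side" or "wrist"; returns the picture (480x640x3 uint8, red, green, blue); there is no depth.
- calibration(name): a dict with "camera_matrix" (3x3 intrinsics, pixels), "origin" and "attitude" of the camera in the world. Camera axes: x right, y up, looking along -z (the intrinsics and any distortion apply to the point x, -y, -z); pixel columns grow to the right and rows downward; lengths in mm; the calibration is good to about 2 mm. The wrist camera is an equidistant fisheye: a pixel r from the principal point sees the ray r / f radians off the axis. A picture is of the moment at which its call begins: read the wrist's pose just before it. calibration takes no time and is no camera call; for the wrist camera it gives the pose at the moment of the call.
- finish_job(): hands the job in, once; it reports no verdict.
The state is a dict: "clock": time; "qpos": joint angles; "qd": joint speeds; "tau": joint torques, N m; "eef_pos": TCP position; "tool_rot": TCP orientation; "force": force on the tool from outside, world axes, zero at the start; "torque": the same for the moment, N m; "width": finger opening in mm.
Only numpy, scipy, OpenCV 4.12 (cv2) and the standard library are available. Lean on these libraries where they do the work, as an engineer would, in place of code of your own. Each camera call takes 0.05 s, during which the arm holds its last target. There are 200 camera calls.

## Working session

There is one attempt and no reset: what is moved stays moved. The work goes in short steps, Python scripts to look and compute and a tool call to move; the robot and the scene stay as the last step left them, time stands still between calls to the robot, and variables do not carry over. Pictures are saved under pics/ and viewed, about 8 in all and at most 12, crops included, and the job is handed in when it is done.

Besides the shell and the picture viewer there is one more tool, called after "Emit:" by a JSON object that holds its "fn" and its "kwargs". apply_moves: Moves the arm, as the interface text tells. Its arguments: {"type":"object","properties":{"increments":{"type":"array"}},"required":["increments"]}

```bash
mkdir -p pics; python3 - <<'E'
from cell import *
import cv2
for n in ["scene","side","wrist"]:
    c=calibration(n); print(n,c)
    cv2.imwrite(f"pics/{n}0.png",get_image(n)[:,:,::-1])
print(read_state())
E
```

```text
scene {'camera_matrix': array([[483.82728837,   0.        , 321.1506417 ],
       [  0.        , 483.82728837, 240.26463089],
       [  0.        ,   0.        ,   1.        ]]), 'origin': array([1369.30197634,   35.91618491, 1065.63949918]), 'attitude': array([0.65140961, 0.01094817, 1.56427666])}
side {'camera_matrix': array([[476.36508842,   0.        , 319.28448729],
       [  0.        , 476.36508842, 233.54812434],
       [  0.        ,   0.        ,   1.        ]]), 'origin': array([ 436.85292281, -737.04462352,  933.71642722]), 'attitude': array([ 0.76530483, -0.00481584, -0.20182952])}
wrist {'camera_matrix': array([[371.64829954,   0.        , 322.26089074],
       [  0.        , 371.64829954, 241.73057059],
       [  0.        ,   0.        ,   1.        ]]), 'origin': array([650.61819287,  72.36404153, 373.71046358]), 'attitude': array([-2.86631191e-01,  1.58838653e-03,  6.66291451e-05])}
{'clock': 0.15, 'qpos': array([-0.06581557,  0.62914317,  0.0384478 ,  1.51812315, -0.02700487,
        0.99630765, -0.02004538]), 'qd': array([-0.00037789, -0.00355761,  0.00047351, -0.00273574, -0.00105622,
       -0.00013522,  0.00088206]), 'tau': array([ 2.19518879e-03, -5.63800478e+01,  1.22790758e+00, -1.93650573e+01,
        1.11919764e-02,  7.40401709e-03, -1.44664841e-05]), 'eef_pos': array([6.49529318e+02, 4.48878016e-02, 2.30599016e+02]), 'tool_rot': array([-3.14012901e+00,  2.90953707e-06,  1.57076469e+00]), 'force': array([ 0.40738408, -0.19654564, -0.31266777]), 'torque': array([-0.01149392,  0.00554706, -0.02742207]), 'width': 85.5404636995254}
```

View pics/scene0.png

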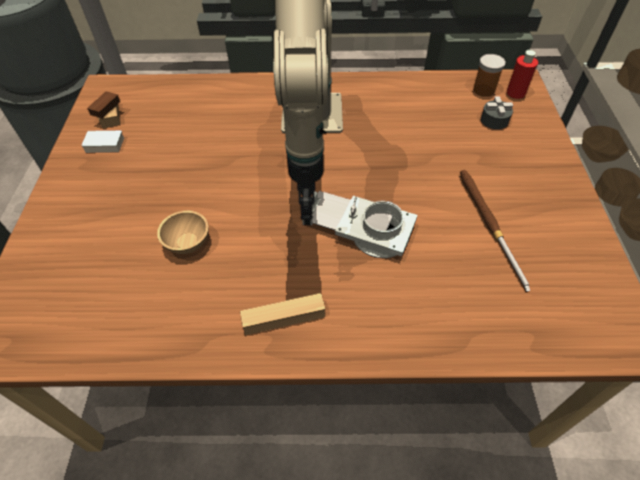

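View pics/side0.png

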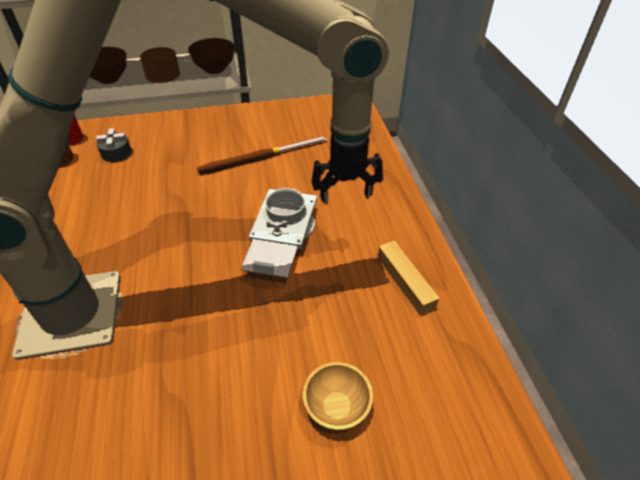

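View pics/wrist0.png

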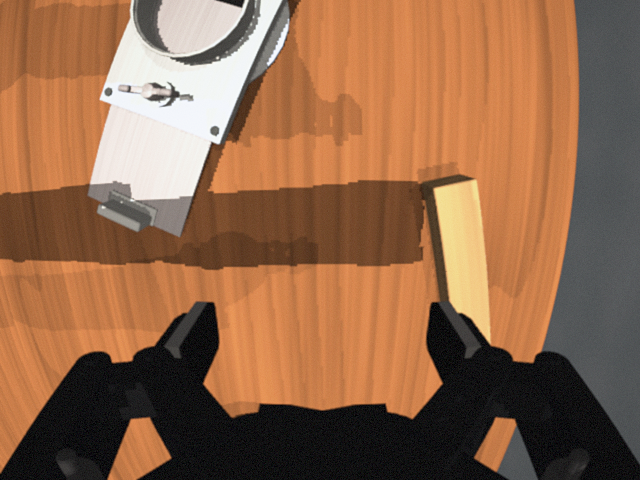

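Wrist view: pull near (127,212), wing head near (155,93), wings lying roughly across the gate, and collar at the top. The gate's yaw is about 75° and the wing is near (503,112). I'm moving the wrist camera over the gate for a second view.

Emit:
{"fn": "apply_moves", "kwargs": {"increments": [{"tx": -0.03, "ty": 0.01}, {"tx": -0.06, "ty": 0.02}, {"tx": -0.09, "ty": 0.03}, {"tx": -0.12, "ty": 0.05}, {"tx": -0.12, "ty": 0.05}, {"tx": -0.12, "ty": 0.05}]}}

```text
$.increments[0]: bad value
```

```bash
cat > h.py <<'E'
from cell import *
import cv2, numpy as np, pickle
from scipy.spatial.transform import Rotation as R
def ray(c,name,uv):
    K=c["camera_matrix"]; d=(np.array(uv,float)-K[:2,2])/K[0,0]
    if name=="wrist":
        r=np.hypot(*d); v=np.array([*(d*np.sinc(r/np.pi)),np.cos(r)])
    else: v=np.array([*d,1.]); v/=np.linalg.norm(v)
    return c["origin"],R.from_euler("xyz",c["attitude"]).apply([v[0],-v[1],-v[2]])
def plane(c,name,uv,z):
    o,v=ray(c,name,uv); return o+v*(z-o[2])/v[2]
def tri(rays):
    A=sum(np.eye(3)-np.outer(v,v) for o,v in rays); b=sum((np.eye(3)-np.outer(v,v))@o for o,v in rays)
    p=np.linalg.solve(A,b); return p,[float(np.linalg.norm(np.cross(p-o,v))) for o,v in rays]
def shot(name,fn):
    c=calibration(name); im=get_image(name)[:,:,::-1].copy(); cv2.imwrite(f"pics/{fn}.png",im); pickle.dump(c,open(f"pics/{fn}.pkl","wb")); return c,im
E
python3 - <<'E'
from h import *
c,im=shot("wrist","w1"); print(c["origin"],c["attitude"],read_state()["eef_pos"])
# left: new picture region x2, right: old wrist crop
a=cv2.resize(im[0:300,130:430],(600,600),interpolation=cv2.INTER_CUBIC)
b=cv2.imread("pics/wrist0.png")[0:260,80:300]; b=cv2.resize(b,(440,520),interpolation=cv2.INTER_CUBIC)
cv2.imwrite("pics/w1c.png",a); cv2.imwrite("pics/w0c.png",b)
E
```

```text
[650.6733062   72.36247036 373.83016877] [-2.86624026e-01  1.33130525e-03  6.27946826e-05] [ 6.49645342e+02 -5.71311425e-03  2.30760386e+02]
```

View pics/w1c.png

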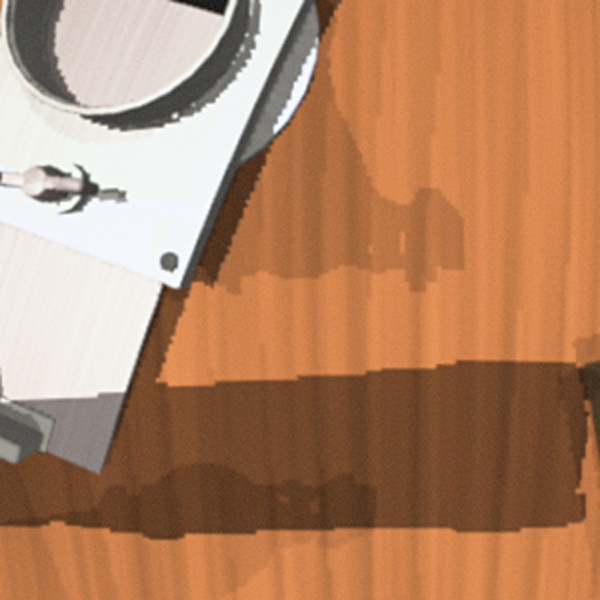

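View pics/w0c.png

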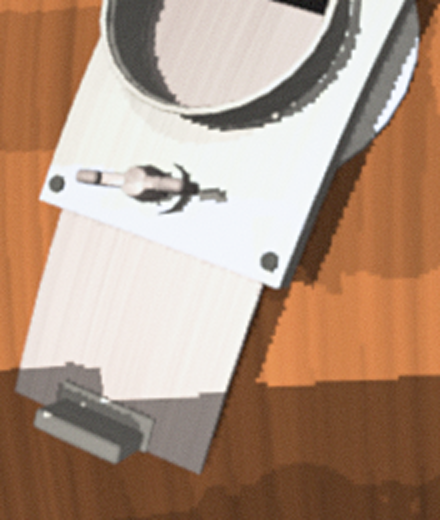

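The move was refused because each row needs every key, so w1 shows the same place as before: casting corners, wing and pull in crop. I'm resending with full rows.

Emit:
{"fn": "apply_moves", "kwargs": {"increments": [{"tx": -0.03, "ty": 0.01, "tz": 0, "rx": 0, "ry": 0, "rz": 0, "claw": 0.085}, {"tx": -0.06, "ty": 0.02, "tz": 0, "rx": 0, "ry": 0, "rz": 0, "claw": 0.085}, {"tx": -0.09, "ty": 0.04, "tz": 0, "rx": 0, "ry": 0, "rz": 0, "claw": 0.085}, {"tx": -0.12, "ty": 0.05, "tz": 0, "rx": 0, "ry": 0, "rz": 0, "claw": 0.085}, {"tx": -0.12, "ty": 0.05, "tz": 0, "rx": 0, "ry": 0, "rz": 0, "claw": 0.085}, {"tx": -0.12, "ty": 0.05, "tz": 0, "rx": 0, "ry": 0, "rz": 0, "claw": 0.085}]}}

```text
clock: 0.8
eef_pos: [530.1, 50.2, 231.7]
tool_rot: [3.141, 0.0, 1.572]
force: [0.4, -0.2, 1.1]
width: 85.2
```

```bash
python3 - <<'E'
from h import *
c,im=shot("wrist","w2"); print(c["origin"],c["attitude"],read_state()["eef_pos"])
cv2.imwrite("pics/w2c.png",cv2.resize(im[0:300,150:450],(600,600),interpolation=cv2.INTER_CUBIC))
E
```

```text
[530.81601572 122.55135022 374.8886084 ] [-0.28661743 -0.00094414  0.00083842] [530.88466907  49.77010174 231.62691918]
```

View pics/w2c.png

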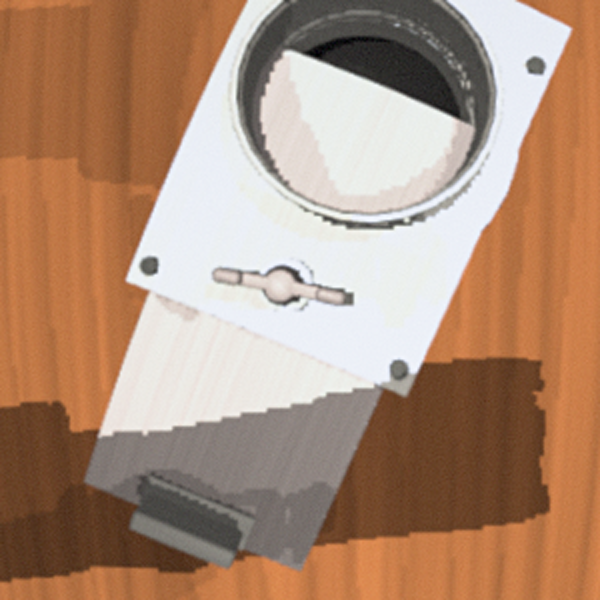

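w2 crop (scale 2, offset 150,0) shows wing centre (284,284) with tips (215,274) and (350,298), near casting corners (127,282) and (406,397), pull top centre about (188,539), and slide rear corners (85,483) and (300,569). Through the collar, the slide's edge is visible from (285,50) to (475,122).

```bash
python3 - <<'E'
from h import *
c0=pickle.load(open("pics/w1.pkl","rb")); c2=pickle.load(open("pics/w2.pkl","rb"))
P={"cornL":((40,200),(127,282)),"cornR":((281,289),(406,397)),"wingc":((145,182),(284,284)),"tipL":((80,177),(215,275)),"tipR":((226,195),(350,298)),
"pull":((80,436),(188,539)),"slL":((17,392),(85,483)),"slR":((202,472),(300,569))}
T={}
for k,(a,b) in P.items():
    a=np.array(a)/2+[80,0]; b=np.array(b)/2+[150,0]
    p,e=tri([ray(c0,"wrist",a),ray(c2,"wrist",b)]); T[k]=p
    z=dict(corn=48,wing=93,tip=92,pull=70,sl=40)[k.rstrip("LRc") if k!="pull" else k] if k!="wingc" else 93
    print(k,p.round(1),np.round(e,1),"plane",plane(c2,"wrist",b,z).round(1))
g=lambda uv,z:plane(c2,"wrist",np.array(uv)/2+[150,0],z)
L,Rr=g((127,282),48),g((406,397),48)
d=Rr-L;print("width",np.linalg.norm(d),"yaw",np.degrees(np.arctan2(d[1],d[0]))+90)
a=np.arctan2(d[1],d[0])+np.pi/2; ex=np.array([np.cos(a),np.sin(a)]); ey=np.array([-ex[1],ex[0]])
gate=(L+Rr)[:2]/2+110*ex; print("gate",gate,"wing pred",gate-85*ex)
s=(g((85,483),40)+g((300,569),40))[:2]/2; print("slide rear in gate",(s-gate)@ex,(s-gate)@ey,"home -155"); print("slide w",np.linalg.norm(g((85,483),40)-g((300,569),40)), "slide yaw",np.degrees(np.arctan2(*(g((300,569),40)-g((85,483),40))[1::-1]))+90)
p=g((188,539),70)[:2]; print("pull in gate",(p-gate)@ex,(p-gate)@ey)
e=[g(q,40)[:2]-gate for q in((285,50),(475,122))]; print("edge x",[q@ex for q in e])
t=g((350,298),93)-g((215,275),93);print("wing yaw",np.degrees(np.arctan2(t[1],t[0])),np.linalg.norm(t))
# collar rim bottom
print("rim", (g((365,223),84)[:2]-gate)@ex,(g((365,223),84)[:2]-gate)@ey)
E
```

```text
cornL [434.3 120.   49. ] [0.1 0.1] plane [434. 120.  48.]
cornR [558.9  66.1  45.1] [0.2 0.2] plane [558.6  66.4  48. ]
wingc [506.9 117.1  75.3] [0.1 0.1] plane [508.4 117.5  93. ]
tipL [481.2 121.5  87.6] [0. 0.] plane [482.  121.6  92. ]
tipR [533.7 110.7  45.9] [0.4 0.4] plane [533.2 112.1  92. ]
pull [460.9   5.6  67.7] [0.4 0.4] plane [461.6   6.9  70. ]
slL [403.   23.2  36.6] [0.1 0.1] plane [404.2  24.   40. ]
slR [509.2 -22.1  34.1] [0.2 0.2] plane [509.5 -19.8  40. ]
width 135.63106186912395 yaw 66.76416073492246
gate [539.68873674 194.27919695] wing pred [506.15481182 116.17365374]
slide rear in gate -209.26180718031708 0.32927750534858097 home -155
slide w 114.04217133145798 slide yaw 67.42238139209461
pull in gate -202.99324617140462 -2.156884694180742
edge x [np.float64(14.604485045254439), np.float64(17.54145585290787)]
wing yaw -10.528295161236155 51.885567314888846
rim -49.0981781529243 -20.269721611768222
```

Everything agrees: casting width 135.6, wings 51.9, corner heights about 47, pull about 69. The gate is at (539.7,194.3) with yaw 66.8°, and the slide is about 54 mm short. I'm closing the fingers and going behind the pull, jaws along the gate's y.

Emit:
{"fn": "apply_moves", "kwargs": {"increments": [{"tx": -0.03, "ty": -0.03, "tz": 0, "rx": 0, "ry": 0, "rz": -1.6, "claw": 0}, {"tx": -0.06, "ty": -0.055, "tz": 0, "rx": 0, "ry": 0, "rz": -3.2, "claw": 0}, {"tx": -0.085, "ty": -0.077, "tz": 0, "rx": 0, "ry": 0, "rz": -4.64, "claw": 0}, {"tx": -0.085, "ty": -0.077, "tz": 0, "rx": 0, "ry": 0, "rz": -4.64, "claw": 0}, {"tx": -0.085, "ty": -0.077, "tz": -0.04, "rx": 0, "ry": 0, "rz": -4.64, "claw": 0}, {"tx": -0.085, "ty": -0.077, "tz": -0.08, "rx": 0, "ry": 0, "rz": -4.64, "claw": 0}, {"tx": -0.085, "ty": -0.077, "tz": -0.12, "rx": 0, "ry": 0, "rz": -4.64, "claw": 0}, {"tx": -0.085, "ty": -0.077, "tz": -0.15, "rx": 0, "ry": 0, "rz": -4.64, "claw": 0}, {"tx": -0.085, "ty": -0.077, "tz": -0.175, "rx": 0, "ry": 0, "rz": -4.64, "claw": 0}, {"tx": -0.085, "ty": -0.077, "tz": -0.185, "rx": 0, "ry": 0, "rz": -4.64, "claw": 0}, {"tx": -0.085, "ty": -0.077, "tz": -0.185, "rx": 0, "ry": 0, "rz": -4.64, "claw": 0}, {"tx": -0.085, "ty": -0.077, "tz": -0.185, "rx": 0, "ry": 0, "rz": -4.64, "claw": 0}]}}

```text
clock: 2.05
eef_pos: [446.1, -27.1, 46.7]
tool_rot: [3.14, -0.0, 1.166]
force: [0.2, -0.2, 0.3]
width: -0.0
```

```bash
python3 - <<'E'
from h import *
c,im=shot("wrist","w3"); s=read_state(); print(s["eef_pos"],s["tool_rot"],s["force"],s["width"])
E
```

```text
[446.22971048 -27.06357879  47.16437208] [ 3.13953020e+00 -8.16927154e-04  1.16594641e+00] [-0.11011199  1.13380588  0.54730424] 0.2355705487863423
```

View pics/w3.png

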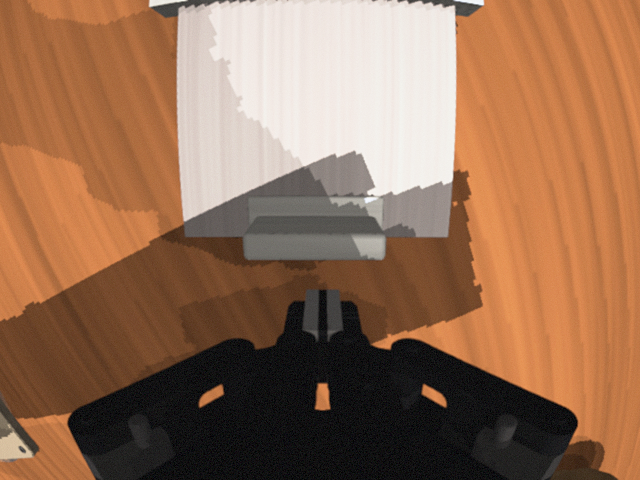

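Picture 7: the fingers (322,300) stand behind the pull (314,238), square to it and about 3 mm towards gate −y. I'm correcting that while pushing 58 mm.

Emit:
{"fn": "apply_moves", "kwargs": {"increments": [{"tx": 0.001, "ty": 0.0104, "tz": 0, "rx": 0, "ry": 0, "rz": 0, "claw": 0}, {"tx": 0.0041, "ty": 0.0173, "tz": 0, "rx": 0, "ry": 0, "rz": 0, "claw": 0}, {"tx": 0.0057, "ty": 0.021, "tz": 0, "rx": 0, "ry": 0, "rz": 0, "claw": 0}, {"tx": 0.0074, "ty": 0.0251, "tz": 0, "rx": 0, "ry": 0, "rz": 0, "claw": 0}, {"tx": 0.0098, "ty": 0.0306, "tz": 0, "rx": 0, "ry": 0, "rz": 0, "claw": 0}, {"tx": 0.0122, "ty": 0.0361, "tz": 0, "rx": 0, "ry": 0, "rz": 0, "claw": 0}, {"tx": 0.0141, "ty": 0.0407, "tz": 0, "rx": 0, "ry": 0, "rz": 0, "claw": 0}, {"tx": 0.0161, "ty": 0.0453, "tz": 0, "rx": 0, "ry": 0, "rz": 0, "claw": 0}, {"tx": 0.0177, "ty": 0.049, "tz": 0, "rx": 0, "ry": 0, "rz": 0, "claw": 0}, {"tx": 0.0193, "ty": 0.0527, "tz": 0, "rx": 0, "ry": 0, "rz": 0, "claw": 0}, {"tx": 0.0201, "ty": 0.0545, "tz": 0, "rx": 0, "ry": 0, "rz": 0, "claw": 0}, {"tx": 0.0201, "ty": 0.0545, "tz": 0, "rx": 0, "ry": 0, "rz": 0, "claw": 0}]}}

```text
clock: 3.3
eef_pos: [465.0, 26.9, 46.9]
tool_rot: [3.141, 0.001, 1.165]
force: [-2.5, -4.0, 3.8]
width: 0.2
```

```bash
cat > sl.py <<'E'
from h import *
import sys
# free length of slide between casting edge and slide rear, seen by wrist camera, on centre columns
c,im=shot("wrist",sys.argv[1]); s=read_state()
ex=np.array([.394,.919]); F=s["force"][:2]@ex
print(s["clock"],s["eef_pos"].round(1),"F along x",F.round(2),s["force"].round(1),"tcp x in gate",((s["eef_pos"][:2]-[539.7,194.3])@ex).round(2))
E
python3 sl.py w4
```

```text
3.35 [465.   27.   46.8] F along x -5.35 [-1.8 -5.1  4.7] tcp x in gate -183.13
```

View pics/w4.png

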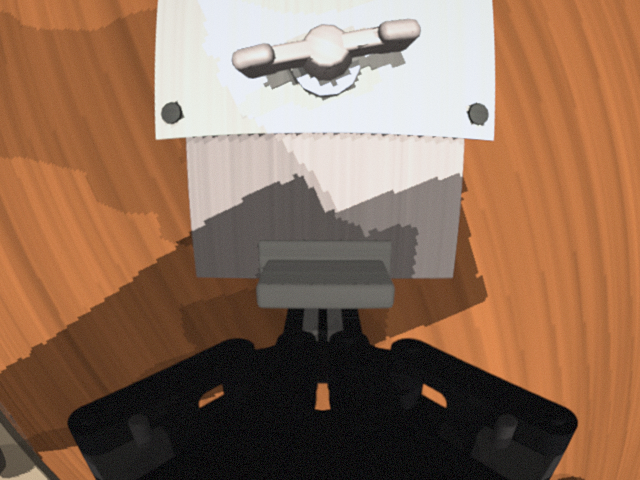

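Picture 8: the fingers are against the pull, centred, pushing at about 5 N. The slide's rear edge is at row 277 and the casting edge at row 136. I'm working out the distance left.

```bash
python3 - <<'E'
from h import *
c=pickle.load(open("pics/w4.pkl","rb")); G=np.array([539.7,194.3]);ex=np.array([.394,.919]);ey=np.array([-.919,.394])
def q(uv,z):
    p=plane(c,"wrist",uv,z)[:2]-G; return round(p@ex,1),round(p@ey,1)
print("slide rear",q((196,277),40),q((453,277),40),"cast corners",q((156,138),48),q((494,138),48))
p=plane(c,"wrist",(325,295),70);print("pull top",q((325,295),70), "pull rear top edge",q((325,307),70),"front",q((325,284),70))
for z in (91,94): print("wing",z,q((328,42),z),q((233,62),z),q((419,27),z))
E
```

```text
slide rear (np.float64(-171.5), np.float64(59.1)) (np.float64(-171.6), np.float64(-57.4)) cast corners (np.float64(-108.8), np.float64(69.0)) (np.float64(-108.7), np.float64(-67.7))
pull top (np.float64(-165.7), np.float64(1.0)) pull rear top edge (np.float64(-170.5), np.float64(1.0)) front (np.float64(-161.5), np.float64(1.1))
wing 91 (np.float64(-85.2), np.float64(0.5)) (np.float64(-89.9), np.float64(25.8)) (np.float64(-79.5), np.float64(-24.0))
wing 94 (np.float64(-86.0), np.float64(0.5)) (np.float64(-90.5), np.float64(25.1)) (np.float64(-80.5), np.float64(-23.3))
```

About 17 mm remain. I'm pushing 13 mm slowly, then creeping.

Emit:
{"fn": "apply_moves", "kwargs": {"increments": [{"tx": 0.0012, "ty": 0.0028, "tz": 0, "rx": 0, "ry": 0, "rz": 0, "claw": 0}, {"tx": 0.0024, "ty": 0.0055, "tz": 0, "rx": 0, "ry": 0, "rz": 0, "claw": 0}, {"tx": 0.0035, "ty": 0.0083, "tz": 0, "rx": 0, "ry": 0, "rz": 0, "claw": 0}, {"tx": 0.0043, "ty": 0.0101, "tz": 0, "rx": 0, "ry": 0, "rz": 0, "claw": 0}, {"tx": 0.0051, "ty": 0.0119, "tz": 0, "rx": 0, "ry": 0, "rz": 0, "claw": 0}, {"tx": 0.0051, "ty": 0.0119, "tz": 0, "rx": 0, "ry": 0, "rz": 0, "claw": 0}]}}

```text
clock: 3.95
eef_pos: [470.3, 39.9, 46.3]
tool_rot: [3.142, -0.0, 1.166]
force: [-1.6, -3.3, 3.0]
width: -0.0
```

Emit:
{"fn": "apply_moves", "kwargs": {"increments": [{"tx": 0.0003, "ty": 0.0007, "tz": 0, "rx": 0, "ry": 0, "rz": 0, "claw": 0}, {"tx": 0.0006, "ty": 0.0014, "tz": 0, "rx": 0, "ry": 0, "rz": 0, "claw": 0}, {"tx": 0.0006, "ty": 0.0014, "tz": 0, "rx": 0, "ry": 0, "rz": 0, "claw": 0}]}}

```text
clock: 4.25
eef_pos: [470.7, 40.8, 46.3]
tool_rot: [-3.141, 0.0, 1.166]
force: [-2.1, -3.9, 4.2]
width: 0.1
```

Emit:
{"fn": "apply_moves", "kwargs": {"increments": [{"tx": 0.0002, "ty": 0.0005, "tz": 0, "rx": 0, "ry": 0, "rz": 0, "claw": 0}, {"tx": 0.0004, "ty": 0.0009, "tz": 0, "rx": 0, "ry": 0, "rz": 0, "claw": 0}, {"tx": 0.0004, "ty": 0.0009, "tz": 0, "rx": 0, "ry": 0, "rz": 0, "claw": 0}]}}

```text
clock: 4.55
eef_pos: [471.2, 41.7, 46.3]
tool_rot: [-3.141, 0.0, 1.166]
force: [-1.3, -4.1, 3.7]
width: -0.1
```

Emit:
{"fn": "apply_moves", "kwargs": {"increments": [{"tx": 0.0002, "ty": 0.0005, "tz": 0, "rx": 0, "ry": 0, "rz": 0, "claw": 0}, {"tx": 0.0004, "ty": 0.0009, "tz": 0, "rx": 0, "ry": 0, "rz": 0, "claw": 0}, {"tx": 0.0004, "ty": 0.0009, "tz": 0, "rx": 0, "ry": 0, "rz": 0, "claw": 0}]}}

```text
clock: 4.85
eef_pos: [471.7, 42.7, 46.3]
tool_rot: [3.142, -0.0, 1.166]
force: [-1.1, -3.9, 4.1]
width: -0.1
```

```bash
python3 sl.py w5
```

```text
4.9 [471.6  42.7  46.3] F along x -3.76 [-1.3 -3.5  4.2] tcp x in gate -166.13
```

Emit:
{"fn": "apply_moves", "kwargs": {"increments": [{"tx": 0.0002, "ty": 0.0005, "tz": 0, "rx": 0, "ry": 0, "rz": 0, "claw": 0}, {"tx": 0.0002, "ty": 0.0005, "tz": 0, "rx": 0, "ry": 0, "rz": 0, "claw": 0}]}}

```text
clock: 5.1
eef_pos: [471.6, 42.7, 46.3]
tool_rot: [-3.141, 0.001, 1.165]
force: [-1.4, -5.7, 3.6]
width: 0.1
```

Emit:
{"fn": "apply_moves", "kwargs": {"increments": [{"tx": 0.0002, "ty": 0.0005, "tz": 0, "rx": 0, "ry": 0, "rz": 0, "claw": 0}, {"tx": 0.0002, "ty": 0.0005, "tz": 0, "rx": 0, "ry": 0, "rz": 0, "claw": 0}]}}

```text
clock: 5.3
eef_pos: [471.6, 42.7, 46.3]
tool_rot: [-3.141, 0.001, 1.165]
force: [-2.0, -7.8, 5.2]
width: 0.1
```

Emit:
{"fn": "apply_moves", "kwargs": {"increments": [{"tx": 0.0002, "ty": 0.0005, "tz": 0, "rx": 0, "ry": 0, "rz": 0, "claw": 0}, {"tx": 0.0002, "ty": 0.0005, "tz": 0, "rx": 0, "ry": 0, "rz": 0, "claw": 0}]}}

```text
clock: 5.5
eef_pos: [471.6, 42.7, 46.3]
tool_rot: [-3.141, 0.002, 1.164]
force: [-2.7, -7.7, 4.9]
width: 0.1
```

Motion has stopped and the force is rising, which fits the end stop (17.2 mm travelled, about 17.7 predicted). One firmer push, then a check by picture.

Emit:
{"fn": "apply_moves", "kwargs": {"increments": [{"tx": 0.0003, "ty": 0.0008, "tz": 0, "rx": 0, "ry": 0, "rz": 0, "claw": 0}, {"tx": 0.0006, "ty": 0.0015, "tz": 0, "rx": 0, "ry": 0, "rz": 0, "claw": 0}, {"tx": 0.0006, "ty": 0.0015, "tz": 0, "rx": 0, "ry": 0, "rz": 0, "claw": 0}]}}

```text
clock: 5.8
eef_pos: [471.6, 42.8, 46.3]
tool_rot: [-3.141, 0.003, 1.163]
force: [-3.8, -11.9, 7.0]
width: 0.3
```

```bash
python3 sl.py w6; python3 - <<'E'
from h import *
a=cv2.imread("pics/w6.png"); cv2.imwrite("pics/w6c.png",cv2.resize(a[0:300,130:530],(800,600),interpolation=cv2.INTER_CUBIC))
E
```

```text
5.85 [471.6  42.8  46.3] F along x -12.08 [ -4.2 -11.3   6.8] tcp x in gate -166.06
```

View pics/w6c.png

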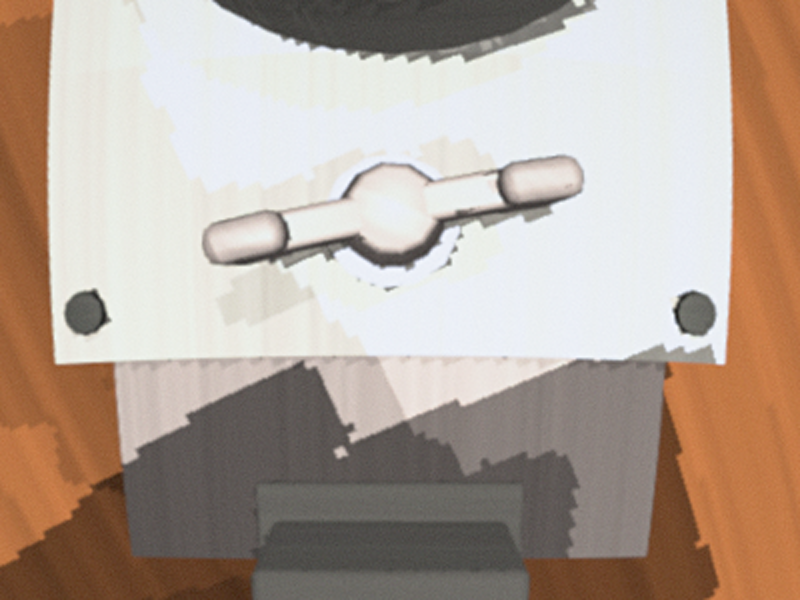

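Picture 9: the slide has its rear edge at row 556 of the crop, the wings' outer lobes are at (245,237) and (540,178), and the round boss is at (393,205). Next I'm measuring home and the head's heights.

```bash
python3 - <<'E'
from h import *
L=lambda n:pickle.load(open(f"pics/{n}.pkl","rb"))
c2,c4,c6=L("w2"),L("w4"),L("w6"); G=np.array([539.7,194.3]);ex=np.array([.394,.919]);ey=np.array([-.919,.394])
f2=lambda p:np.array(p)/2+[150,0]; f6=lambda p:np.array(p)/2+[130,0]
def q(p): d=p[:2]-G; return np.round([d@ex,d@ey,p[2]],1)
for k,u in dict(rearL=(133,556),rearR=(648,556)).items(): print(k,q(plane(c6,"wrist",f6(u),40)))
for k,u in dict(cL=(57,362),cR=(724,362)).items(): print(k,q(plane(c6,"wrist",f6(u),48)))
for k,(a,b,d) in dict(boss=((283,285),(328,44),(393,208)),Lout=((213,275),(233,60),(203,240)),Lin=((241,279),(275,52),(285,235)),Rin=((320,291),(381,33),(502,185)),Rout=((352,299),(420,28),(583,174))).items():
    p,e=tri([ray(c2,"wrist",f2(a)),ray(c6,"wrist",f6(d)),ray(c4,"wrist",d if 0 else b)]); print(k,q(p),np.round(e,1),p.round(1))
s=read_state(); print(s["qpos"].round(2),s["torque"].round(3))
for n in("scene","side"): shot(n,n+"1")
a=cv2.resize(cv2.imread("pics/side1.png")[180:290,230:330],(500,550),interpolation=cv2.INTER_CUBIC);cv2.imwrite("pics/s1c.png",a)
E
```

```text
rearL [-154.4   58.9   40. ]
rearR [-154.8  -57.5   40. ]
cL [-109.1   68.8   48. ]
cR [-109.3  -67.4   48. ]
boss [-83.9   0.2  82.2] [0.7 0.7 0.4] [506.4 117.2  82.2]
Lout [-89.4  25.2  93.4] [0.5 0.8 0.4] [481.3 122.   93.4]
Lin [-87.8  14.8  90.3] [0.4 0.6 0.3] [491.5 119.4  90.3]
Rin [-80.5 -14.6  84.3] [0.2 0.4 0.3] [521.4 114.5  84.3]
Rout [-78.1 -26.7  83.4] [0.8 0.5 0.8] [533.5 111.9  83.4]
[-0.22  0.71  0.1   2.14 -0.21  0.3  -0.35] [-2.23   0.788 -0.018]
```

Emit:
{"fn": "apply_moves", "kwargs": {"increments": [{"tx": -0.003, "ty": -0.007, "tz": 0, "rx": 0, "ry": 0, "rz": 0, "claw": 0}, {"tx": -0.007, "ty": -0.017, "tz": 0, "rx": 0, "ry": 0, "rz": 0, "claw": 0}, {"tx": -0.01, "ty": -0.025, "tz": 0.03, "rx": 0, "ry": 0, "rz": 0, "claw": 0}, {"tx": -0.01, "ty": -0.025, "tz": 0.07, "rx": 0, "ry": 0, "rz": 0, "claw": 0}, {"tx": -0.01, "ty": -0.025, "tz": 0.08, "rx": 0, "ry": 0, "rz": 0, "claw": 0}]}}

```text
clock: 6.45
eef_pos: [464.9, 20.9, 129.1]
tool_rot: [3.137, -0.004, 1.166]
force: [1.6, -0.7, 0.6]
width: -0.2
```

Home confirmed: the free slide length is 45.4 mm, against 45. I'm looking closer at the head's shape before gripping.

```bash
python3 - <<'E'
from h import *
c0=pickle.load(open("pics/w1.pkl","rb"))
from scipy.optimize import least_squares
def proj(c,P):
    v=R.from_euler("xyz",c["attitude"]).inv().apply(P-c["origin"]); v=np.array([v[0],-v[1],-v[2]]); v/=np.linalg.norm(v)
    th=np.arccos(v[2]); d=v[:2]/np.hypot(*v[:2])*th; K=c["camera_matrix"]; return d*K[0,0]+K[:2,2]
W=np.array([506.6,116.8])
u=np.array([52.2,-10.1]);u/=np.linalg.norm(u)
for z in(48,60,70,80,90,95): print(z,[((proj(c0,np.array([*(W+r*u),z]))-[110,75])*8).round() for r in(-26,-15,0,15,26)])
a=cv2.imread("pics/w1.png")[75:120,110:205]; a=cv2.resize(a,None,fx=8,fy=8,interpolation=cv2.INTER_CUBIC)
cv2.imwrite("pics/w1d.png",a)
s=read_state();print(s["qpos"].round(2))
E
```

```text
48 [array([246., 136.]), array([326., 142.]), array([439., 152.]), array([556., 163.]), array([644., 173.])]
60 [array([199., 127.]), array([281., 133.]), array([396., 143.]), array([516., 154.]), array([606., 163.])]
70 [array([157., 120.]), array([241., 126.]), array([359., 135.]), array([481., 146.]), array([573., 155.])]
80 [array([114., 112.]), array([199., 118.]), array([319., 127.]), array([444., 137.]), array([539., 146.])]
90 [array([ 68., 104.]), array([154., 109.]), array([277., 118.]), array([405., 128.]), array([502., 137.])]
95 [array([ 44., 100.]), array([131., 105.]), array([255., 114.]), array([384., 124.]), array([482., 133.])]
[-0.21  0.54  0.15  2.13 -0.17  0.48 -0.33]
```

View pics/w1d.png

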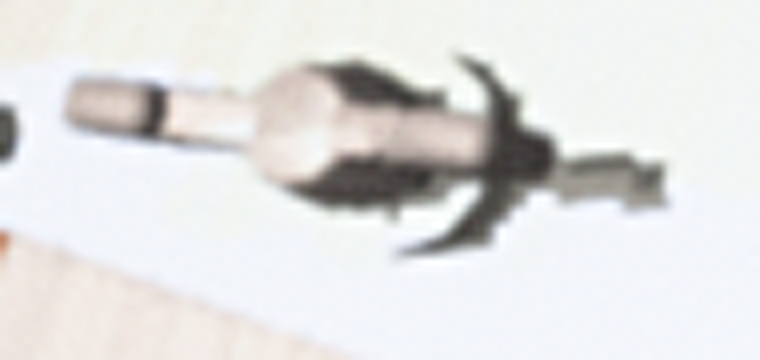

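Picture 10: the left lobe's outer end is at (65,100), so the wing top is at z≈90. The boss and bar tops are near z≈86, with the boss about 13 mm across. I'm going above the screw and turning the jaws across the wings (tool yaw 169°), which leaves about 4.2 rad of clockwise range.

Emit:
{"fn": "apply_moves", "kwargs": {"increments": [{"tx": 0, "ty": 0, "tz": 0.02, "rx": 0, "ry": 0, "rz": 1.7, "claw": 0.024}, {"tx": 0.01, "ty": 0.024, "tz": 0.02, "rx": 0, "ry": 0, "rz": 3.4, "claw": 0.024}, {"tx": 0.02, "ty": 0.048, "tz": 0.02, "rx": 0, "ry": 0, "rz": 5.1, "claw": 0.024}, {"tx": 0.031, "ty": 0.072, "tz": 0.02, "rx": 0, "ry": 0, "rz": 6.8, "claw": 0.024}, {"tx": 0.042, "ty": 0.096, "tz": 0.02, "rx": 0, "ry": 0, "rz": 8.5, "claw": 0.024}, {"tx": 0.042, "ty": 0.096, "tz": 0.02, "rx": 0, "ry": 0, "rz": 10.2, "claw": 0.024}, {"tx": 0.042, "ty": 0.096, "tz": 0.02, "rx": 0, "ry": 0, "rz": 11.9, "claw": 0.024}, {"tx": 0.042, "ty": 0.096, "tz": 0.02, "rx": 0, "ry": 0, "rz": 13.6, "claw": 0.024}, {"tx": 0.042, "ty": 0.096, "tz": 0.02, "rx": 0, "ry": 0, "rz": 15.3, "claw": 0.024}, {"tx": 0.042, "ty": 0.096, "tz": 0.02, "rx": 0, "ry": 0, "rz": 17.0, "claw": 0.024}, {"tx": 0.042, "ty": 0.096, "tz": 0.02, "rx": 0, "ry": 0, "rz": 18.7, "claw": 0.024}, {"tx": 0.042, "ty": 0.096, "tz": 0.02, "rx": 0, "ry": 0, "rz": 20.4, "claw": 0.024}]}}

```text
clock: 7.65
eef_pos: [504.7, 117.5, 146.0]
tool_rot: [3.14, -0.0, 2.953]
force: [0.2, 0.7, -0.9]
width: 24.0
```

```bash
python3 - <<'E'
from h import *
c,im=shot("wrist","w7"); s=read_state(); print(s["eef_pos"].round(1),s["tool_rot"].round(3),s["force"].round(1),s["torque"].round(3),s["width"],s["qpos"].round(2))
cv2.imwrite("pics/w7c.png",cv2.resize(im[130:380,180:460],None,fx=2,fy=2,interpolation=cv2.INTER_CUBIC))
E
```

```text
[504.7 117.3 145.9] [ 3.140e+00 -1.000e-03  2.958e+00] [ 0.4 -0.   0.6] [ 0.059 -0.004  0.046] 24.104857828882594 [-0.05  0.58 -0.34  1.96  0.31  0.65  0.8 ]
```

View pics/w7c.png

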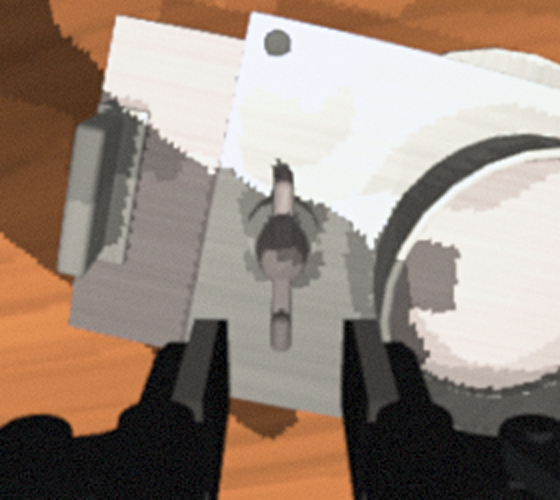

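Picture 11: the wing runs straight up the picture at u≈282, midway between the fingers (228 and 345). Its ends are at (282,165) and (281,350).

```bash
python3 - <<'E'
from h import *
c=pickle.load(open("pics/w7.pkl","rb"));f=lambda p:np.array(p)/2+[180,130]
for z in(88,90,92):
    a=plane(c,"wrist",f((281,350)),z);b=plane(c,"wrist",f((282,165)),z);print(z,a.round(1),b.round(1),((a+b)/2).round(1),np.linalg.norm(a-b).round(1),np.degrees(np.arctan2(*(b-a)[1::-1])))
print(c["origin"],c["attitude"], "boss",plane(c,"wrist",f((284,258)),86).round(1))
c2=pickle.load(open("pics/w2.pkl","rb"))
for n,p2,p7 in(("Lend",(213,275),(281,350)),("Rend",(353,299),(282,165)),("boss",(284,285),(284,255))):
    p,e=tri([ray(c2,"wrist",np.array(p2)/2+[150,0]),ray(c,"wrist",f(p7))]); print(n,p.round(1),np.round(e,1))
E
```

```text
88 [532. 112.  88.] [476.6 122.9  88. ] [504.3 117.4  88. ] 56.4 168.85230367887104
90 [531.1 112.1  90. ] [476.2 123.   90. ] [503.6 117.5  90. ] 55.9 168.85230367887104
92 [530.1 112.3  92. ] [475.8 123.   92. ] [503.  117.7  92. ] 55.3 168.85230367887104
[435.07709085 131.18598837 289.25461047] [-0.28626407 -0.00151209  1.38261318] boss [504.1 118.2  86. ]
Lend [494.2 120.7 166.9] [1.2 1.2]
Rend [ 538.1  105.3 -209.5] [5.2 5.2]
boss [506.9 117.2  74.7] [0.4 0.4]
```

Aligned. I'm shifting 1.5 mm along the wing and descending to tip height 77 in two stages.

Emit:
{"fn": "apply_moves", "kwargs": {"increments": [{"tx": 0.0015, "ty": -0.0003, "tz": -0.02, "rx": 0, "ry": 0, "rz": 0, "claw": 0.024}, {"tx": 0.0015, "ty": -0.0003, "tz": -0.04, "rx": 0, "ry": 0, "rz": 0, "claw": 0.024}, {"tx": 0.0015, "ty": -0.0003, "tz": -0.05, "rx": 0, "ry": 0, "rz": 0, "claw": 0.024}, {"tx": 0.0015, "ty": -0.0003, "tz": -0.055, "rx": 0, "ry": 0, "rz": 0, "claw": 0.024}, {"tx": 0.0015, "ty": -0.0003, "tz": -0.06, "rx": 0, "ry": 0, "rz": 0, "claw": 0.024}, {"tx": 0.0015, "ty": -0.0003, "tz": -0.06, "rx": 0, "ry": 0, "rz": 0, "claw": 0.024}]}}

```text
clock: 8.3
eef_pos: [506.3, 116.6, 86.2]
tool_rot: [3.141, -0.0, 2.946]
force: [0.2, -0.3, -0.5]
width: 23.7
```

Emit:
{"fn": "apply_moves", "kwargs": {"increments": [{"tx": 0, "ty": 0, "tz": -0.003, "rx": 0, "ry": 0, "rz": 0, "claw": 0.024}, {"tx": 0, "ty": 0, "tz": -0.006, "rx": 0, "ry": 0, "rz": 0, "claw": 0.024}, {"tx": 0, "ty": 0, "tz": -0.009, "rx": 0, "ry": 0, "rz": 0, "claw": 0.024}, {"tx": 0, "ty": 0, "tz": -0.009, "rx": 0, "ry": 0, "rz": 0, "claw": 0.024}]}}

```text
clock: 8.7
eef_pos: [506.1, 116.2, 77.0]
tool_rot: [-3.141, -0.0, 2.946]
force: [0.2, 0.0, 0.2]
width: 24.1
```

```bash
python3 - <<'E'
from h import *
c,im=shot("wrist","w8"); s=read_state(); print(s["clock"],s["eef_pos"].round(1),s["tool_rot"].round(3),s["force"].round(1),s["torque"].round(3),s["width"])
cv2.imwrite("pics/w8c.png",cv2.resize(im[130:480,150:490],None,fx=1.7,fy=1.7,interpolation=cv2.INTER_CUBIC))
E
```

```text
8.75 [506.2 116.3  77.2] [-3.141 -0.     2.946] [-0.5  0.  -0.4] [ 0.014  0.011 -0.035] 24.288629422417692
```

No contact. Closing on the head in two stages.

Emit:
{"fn": "apply_moves", "kwargs": {"increments": [{"tx": 0, "ty": 0, "tz": 0, "rx": 0, "ry": 0, "rz": 0, "claw": 0.015}, {"tx": 0, "ty": 0, "tz": 0, "rx": 0, "ry": 0, "rz": 0, "claw": 0.01}, {"tx": 0, "ty": 0, "tz": 0, "rx": 0, "ry": 0, "rz": 0, "claw": 0}, {"tx": 0, "ty": 0, "tz": 0, "rx": 0, "ry": 0, "rz": 0, "claw": 0}, {"tx": 0, "ty": 0, "tz": 0, "rx": 0, "ry": 0, "rz": 0, "claw": 0}]}}

```text
clock: 9.25
eef_pos: [506.4, 116.3, 77.5]
tool_rot: [3.142, 0.0, 2.946]
force: [-0.5, -0.8, 2.4]
width: 11.1
```

```bash
cat > t.py <<'E'
from cell import *
import numpy as np
s=read_state(); print(s["clock"].__round__(2),s["eef_pos"].round(2),s["tool_rot"].round(3),"F",s["force"].round(1),"M",s["torque"].round(3),"w",round(s["width"],1),"q7",s["qpos"][6].round(2))
E
python3 t.py
```

```text
9.25 [506.37 116.34  77.49] [3.142 0.    2.946] F [-0.5 -0.8  2.4] M [-0.025  0.169  0.001] w 11.1 q7 0.73
```

Gripped on the boss (11 mm). Turning 30° clockwise, following the sink.

Emit:
{"fn": "apply_moves", "kwargs": {"increments": [{"tx": 0, "ty": 0, "tz": -0.0001, "rx": 0, "ry": 0, "rz": -1, "claw": 0}, {"tx": 0, "ty": 0, "tz": -0.0002, "rx": 0, "ry": 0, "rz": -2, "claw": 0}, {"tx": 0, "ty": 0, "tz": -0.0003, "rx": 0, "ry": 0, "rz": -3, "claw": 0}, {"tx": 0, "ty": 0, "tz": -0.0004, "rx": 0, "ry": 0, "rz": -4, "claw": 0}, {"tx": 0, "ty": 0, "tz": -0.0005, "rx": 0, "ry": 0, "rz": -5, "claw": 0}, {"tx": 0, "ty": 0, "tz": -0.0006, "rx": 0, "ry": 0, "rz": -6, "claw": 0}]}}

```text
clock: 9.85
eef_pos: [506.0, 115.7, 76.8]
tool_rot: [-3.14, 0.0, 2.419]
force: [-0.1, -1.3, 4.5]
width: 11.1
```

```bash
cat > t.py <<'E'
from cell import *
import numpy as np, cv2, sys
F=[];M=[]
for i in range(6):
    im=get_image("wrist"); s=read_state(); F.append(s["force"]); M.append(s["torque"])
cv2.imwrite("pics/last.png",im[:,:,::-1])
print(round(s["clock"],2),s["eef_pos"].round(2),s["tool_rot"].round(3),"F",np.mean(F,0).round(2),"M",np.mean(M,0).round(3),"sd",np.std(M,0).round(3)[2],"w",round(s["width"],1),"q7",s["qpos"][6].round(2))
E
python3 t.py
```

```text
10.15 [506.05 115.71  76.77] [-3.141 -0.     2.423] F [-1.84 -2.25  4.42] M [-0.508  0.298 -0.005] sd 0.015 w 10.9 q7 0.39
```

```bash
python3 - <<'E'
from h import *
def proj(c,P):
    v=R.from_euler("xyz",c["attitude"]).inv().apply(P-c["origin"]); v=np.array([v[0],-v[1],-v[2]]); v/=np.linalg.norm(v)
    th=np.arccos(v[2]); d=v[:2]/np.hypot(*v[:2])*th; K=c["camera_matrix"]; return d*K[0,0]+K[:2,2]
c=pickle.load(open("pics/w8.pkl","rb")); a=cv2.imread("pics/w8.png",0); b=cv2.imread("pics/last.png",0)
cv2.imwrite("pics/cmp.png",cv2.resize(np.hstack([a[100:340,220:420],b[100:340,220:420]]),None,fx=2,fy=2))
for r in(-26,-21,-15):
    print(r,proj(c,np.array([506.3-.982*-r,116.9+.19*-r,90])).round())
p=proj(c,np.array([506.3-.982*21,116.9+.19*21,90])).round().astype(int)
t=a[p[1]-14:p[1]+10,p[0]-12:p[0]+12]
m=cv2.matchTemplate(b[p[1]-44:p[1]+40,p[0]-52:p[0]+52],t,cv2.TM_CCOEFF_NORMED); _,v,_,l=cv2.minMaxLoc(m); print(v,np.array(l)-[40,30], "same-place score",m[30,40])
E
```

```text
-26 [322. 259.]
-21 [322. 272.]
-15 [322. 286.]
0.9087153673171997 [ 0 -1] same-place score 0.8923911
```

View pics/cmp.png

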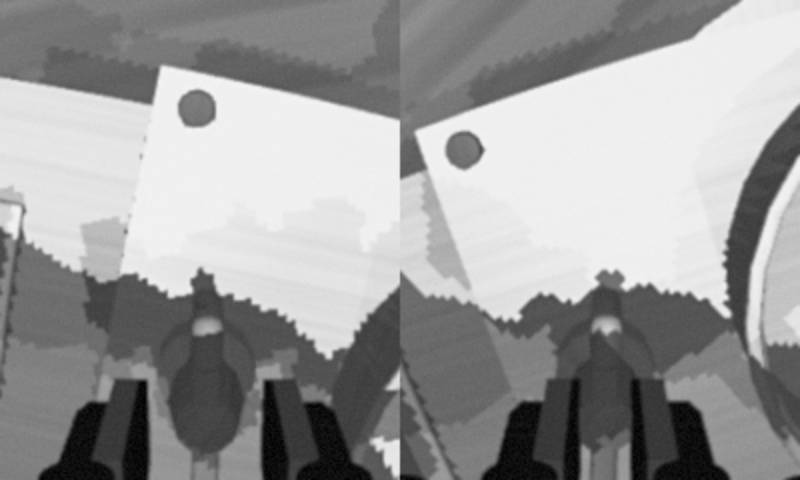

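Picture 12, the last: before and after side by side, the wing turned with the gripper (lobe at the same spot) and no slip. I'm continuing in 45° steps, reading the moment each time.

Emit:
{"fn": "apply_moves", "kwargs": {"increments": [{"tx": 0, "ty": 0, "tz": -0.0001, "rx": 0, "ry": 0, "rz": -1, "claw": 0}, {"tx": 0, "ty": 0, "tz": -0.0002, "rx": 0, "ry": 0, "rz": -2, "claw": 0}, {"tx": 0, "ty": 0, "tz": -0.0003, "rx": 0, "ry": 0, "rz": -3, "claw": 0}, {"tx": 0, "ty": 0, "tz": -0.0004, "rx": 0, "ry": 0, "rz": -4, "claw": 0}, {"tx": 0, "ty": 0, "tz": -0.0005, "rx": 0, "ry": 0, "rz": -5, "claw": 0}, {"tx": 0, "ty": 0, "tz": -0.0006, "rx": 0, "ry": 0, "rz": -6, "claw": 0}, {"tx": 0, "ty": 0, "tz": -0.0007, "rx": 0, "ry": 0, "rz": -7, "claw": 0}, {"tx": 0, "ty": 0, "tz": -0.0008, "rx": 0, "ry": 0, "rz": -8, "claw": 0}, {"tx": 0, "ty": 0, "tz": -0.0009, "rx": 0, "ry": 0, "rz": -9, "claw": 0}]}}

```text
clock: 11.05
eef_pos: [505.0, 115.2, 75.8]
tool_rot: [-3.139, 0.001, 1.634]
force: [-3.3, -3.2, 6.3]
width: 10.5
```

```bash
cat >> t.py <<'E'
a=cv2.imread("pics/w8.png",0); b=cv2.imread("pics/last.png",0); t=a[258:282,310:334]
m=cv2.matchTemplate(b[228:312,270:374],t,cv2.TM_CCOEFF_NORMED); _,v,_,l=cv2.minMaxLoc(m); print("lobe",round(v,2),np.array(l)-[40,30])
E
python3 t.py
```

```text
11.35 [504.98 115.2   75.76] [-3.139e+00  1.000e-03  1.638e+00] F [-3.07 -4.    6.43] M [-0.843  0.762  0.021] sd 0.015 w 10.4 q7 -0.12
lobe 0.67 [ 0 30]
```

```bash
python3 - <<'E'
import cv2
b=cv2.imread("pics/last.png",0)[220:330,270:380]; print(b.min(),b.max())
b=cv2.resize(b,(74,37),interpolation=cv2.INTER_AREA)
for r in b: print("".join(" .:-=+*#%@"[min(9,int(x)//26)] for x in r))
E
```

```text
0 243
@@@@@@@@@@@@@@@@@@@@@@@@@@%%%%%%%%%%%%%@@%#+=====--::::::::::::::-------==
@@@@@@@@@@@@@@@@@@@@@@@@@@@%%%%%%%%%%%#%%%@%*==+++==--:::::::::::::::::--:
@@@@@@@@@@@@@@@@@@@@@@@@@@@@@%%%%%%%%%#**%%%@%#+==+++==--:::::::::::::::::
@@@@@@@@@@@@@@@@@@@@@@@@@@@@@@@@@@%%#=---=*%%%@@%#+==++++=--::::::::::::::
@@@@@@@@@@@@@@@@@@@@@@@@@@@@@%%%%%+--------=+#%%%@@%#+===+++=--:::::::::::
@@@@@@@@@@@@@@@@@@@@@@@@@@%@%+=========-------=+#%%%@@%#*+=++++=---:::::::
@@@@@@@@@@@@@@@@@@@@@@@@@%+++===============------+*#*#%%#*=-----------:::
@@@@@@@@@@@@@@@@@%++*****+-----=============------------======------------
@@@@@@@@@@@%*+*#*+------------=--::::---===============-----======--------
@@@@@@@@@@@%=-=----------------:::::::::-===============--------=======---
@@@@@@@@@@@%=-=---------------::::::::::-======================-------====
@@@@@@@@@@@%=-----------------::::::::::-============================-----
@@@@@@@@@@@%==----------------:::::::::::-==============+++===============
@@%#********==---------------::::::----::-==============++++==============
##*+---=======-----------:::::::--------::--
[... 980 characters left out ...]
::::::::.......-=========
=+==:.        .:::::::..  .:::::::::::::::::.  .:::::::::.       .:-======
==-.         .::::::::.   .:::::::::::::::::.   .::::::::.         .======
--:          .::::::::.   .:::::::::::::::::.   .::::::::.          -=====
--.         .:::::::::.   .:::::::::::::::::.   .:::::::::.         :=====
-:          .:::::::::.   .-------------::::.   .:::::::::.         .:=+==
-.          .::::::::..   .-===========-::::.   ..::::::::.          .===+
:          .:::::::::.    .-=-====-====-:---.    .:::::::::.          :=++
.          .:::::::::.    .-===-=======-===-.    .:::::::::.          .-=+
           .:::::::::.    .-=---======-===+-.    .:::::::::.           :==
```

The lobe and bar are still square between the fingers, so no slip. A side load is building because the true axis lies about 1.9 mm off the TCP, at roughly (504.5,116.7). I'm letting the TCP follow that circle and easing z.

Emit:
{"fn": "apply_moves", "kwargs": {"increments": [{"tx": -0.0005, "ty": -0.0004, "tz": 0, "rx": 0, "ry": 0, "rz": 0, "claw": 0}, {"tx": -0.001, "ty": -0.0008, "tz": 0, "rx": 0, "ry": 0, "rz": -1, "claw": 0}, {"tx": -0.0015, "ty": -0.0012, "tz": 0, "rx": 0, "ry": 0, "rz": -2, "claw": 0}, {"tx": -0.0018, "ty": -0.0012, "tz": -0.0001, "rx": 0, "ry": 0, "rz": -3, "claw": 0}, {"tx": -0.002, "ty": -0.0012, "tz": -0.0001, "rx": 0, "ry": 0, "rz": -4, "claw": 0}, {"tx": -0.0022, "ty": -0.0011, "tz": -0.0002, "rx": 0, "ry": 0, "rz": -5, "claw": 0}, {"tx": -0.0024, "ty": -0.0011, "tz": -0.0002, "rx": 0, "ry": 0, "rz": -6, "claw": 0}]}}

```text
clock: 12.05
eef_pos: [504.0, 115.2, 75.4]
tool_rot: [3.141, -0.0, 1.111]
force: [-1.1, -1.6, 0.9]
width: 10.5
```

```bash
python3 t.py
```

```text
12.35 [503.97 115.22  75.41] [ 3.142 -0.     1.115] F [-0.46 -1.55 -0.08] M [-0.335  0.078 -0.014] sd 0.037 w 10.7 q7 -0.45
lobe 0.66 [-23 -29]
```

Emit:
{"fn": "apply_moves", "kwargs": {"increments": [{"tx": -0.0001, "ty": 0.0001, "tz": -0.0001, "rx": 0, "ry": 0, "rz": -1, "claw": 0}, {"tx": -0.0003, "ty": 0.0002, "tz": -0.0002, "rx": 0, "ry": 0, "rz": -2, "claw": 0}, {"tx": -0.0004, "ty": 0.0003, "tz": -0.0003, "rx": 0, "ry": 0, "rz": -3, "claw": 0}, {"tx": -0.0005, "ty": 0.0004, "tz": -0.0004, "rx": 0, "ry": 0, "rz": -4, "claw": 0}, {"tx": -0.0007, "ty": 0.0005, "tz": -0.0005, "rx": 0, "ry": 0, "rz": -5, "claw": 0}, {"tx": -0.0008, "ty": 0.0006, "tz": -0.0006, "rx": 0, "ry": 0, "rz": -6, "claw": 0}]}}

```text
clock: 12.95
eef_pos: [503.4, 115.8, 75.3]
tool_rot: [3.141, -0.001, 0.588]
force: [-1.3, -1.2, 4.7]
width: 10.9
```

```bash
python3 t.py
```

```text
13.25 [503.35 115.78  75.28] [ 3.141e+00 -1.000e-03  5.910e-01] F [-1.07 -1.85  5.04] M [-0.375  0.21   0.135] sd 0.036 w 10.4 q7 -0.79
lobe 0.68 [ -4 -23]
```

The moment has risen to about 0.13 N m and sinking has stopped, so the foot is on the plate. I'm relieving the downward push first.

Emit:
{"fn": "apply_moves", "kwargs": {"increments": [{"tx": 0, "ty": 0, "tz": 0.0003, "rx": 0, "ry": 0, "rz": 0, "claw": 0}, {"tx": -0.0003, "ty": -0.0003, "tz": 0.0005, "rx": 0, "ry": 0, "rz": 0, "claw": 0}, {"tx": -0.0003, "ty": -0.0003, "tz": 0.0005, "rx": 0, "ry": 0, "rz": 0, "claw": 0}]}}

```text
clock: 13.55
eef_pos: [503.3, 115.8, 75.4]
tool_rot: [3.141, -0.001, 0.59]
force: [1.5, -0.9, -1.4]
width: 10.8
```

```bash
sed -i 's/range(6)/range(10)/' t.py; python3 t.py
```

```text
14.05 [503.2  115.7   75.41] [ 3.141e+00 -1.000e-03  5.900e-01] F [ 2.16 -0.16 -3.66] M [-0.079 -0.484  0.144] sd 0.029 w 10.7 q7 -0.79
lobe 0.68 [ -4 -24]
```

Mz is about 0.144. Two more small turns towards 0.24.

Emit:
{"fn": "apply_moves", "kwargs": {"increments": [{"tx": -0.0001, "ty": 0.0001, "tz": -0.0001, "rx": 0, "ry": 0, "rz": -1, "claw": 0}, {"tx": -0.0002, "ty": 0.0002, "tz": -0.0001, "rx": 0, "ry": 0, "rz": -2, "claw": 0}, {"tx": -0.0002, "ty": 0.0003, "tz": -0.0001, "rx": 0, "ry": 0, "rz": -3, "claw": 0}, {"tx": -0.0003, "ty": 0.0004, "tz": -0.0001, "rx": 0, "ry": 0, "rz": -4, "claw": 0}, {"tx": -0.0003, "ty": 0.0004, "tz": -0.0001, "rx": 0, "ry": 0, "rz": -4, "claw": 0}]}}

```text
clock: 14.55
eef_pos: [502.9, 116.2, 75.4]
tool_rot: [3.141, -0.001, 0.241]
force: [3.4, 1.0, -3.9]
width: 10.5
```

```bash
python3 t.py
```

```text
15.05 [502.89 116.15  75.43] [-3.141e+00 -1.000e-03  2.410e-01] F [ 4.17  1.15 -6.19] M [ 0.191 -0.913  0.163] sd 0.05 w 10.7 q7 -1.03
lobe 0.71 [-34  -6]
```

Emit:
{"fn": "apply_moves", "kwargs": {"increments": [{"tx": -0.0002, "ty": 0, "tz": -0.0002, "rx": 0, "ry": 0, "rz": 0, "claw": 0}, {"tx": -0.0005, "ty": -0.0001, "tz": -0.0004, "rx": 0, "ry": 0, "rz": 0, "claw": 0}, {"tx": -0.0005, "ty": -0.0001, "tz": -0.0004, "rx": 0, "ry": 0, "rz": 0, "claw": 0}]}}

```text
clock: 15.35
eef_pos: [502.9, 116.2, 75.4]
tool_rot: [-3.141, -0.002, 0.241]
force: [5.0, 1.6, -4.2]
width: 10.4
```

```bash
python3 t.py; python3 - <<'E'
import cv2
b=cv2.imread("pics/last.png",0)[220:330,270:380]
b=cv2.resize(b,(74,37),interpolation=cv2.INTER_AREA)[:30]
for r in b: print("".join(" .:-=+*#%@"[min(9,int(x)//26)] for x in r))
E
```

```text
15.85 [502.88 116.14  75.39] [-3.142e+00 -2.000e-03  2.410e-01] F [ 5.12  1.68 -4.31] M [ 0.366 -1.102  0.171] sd 0.025 w 10.6 q7 -1.03
lobe 0.7 [-34  -6]
-=+**+=++++++++++++*******************************************************
=+**++++++++++++++********************************************************
+++++=++++++++++++********************************************************
++++=++++++++++++*********************************************************
+++==++++++++++=+***+=====++++********************************************
+++=++++++++++=-=============+********************************************
++==++++++++++--============+*********************************************
++=++++++++++=-=============+****++++*************************************
+==++++++++++--=============++=--:::--+++*********************************
---=+++++++++================-::::::::-=+++*******************************
----===++++***+==============-:::::::::=+++***************************+***
------=++++***+==============-:::::::::=+++*******************************
--------=+****++=============-:::-----:=+++++
[... 604 characters left out ...]
==-----==============++**
====================-------:::-========-:::::---====-----===============+*
====================-----:::::-====---=-::::::------------=============+**
===============--:-:::::...:::---------:::::...::::::::-----===========+++
===============-::::::::. .:::---------:::::  .:::::::::-----------===+++=
===============-::::::::  .:::---------:::::.  :::::::::------------=====+
==============-::::::::.  .::::--------:::::.  .:::::::::-----------======
=-----:.......:::::::::.  .::-------------::.  .:::::::::.......:--=======
---::.        :::::::::.  .:::-------------:.  .:::::::::.       .:-======
--:.         .:::::::::   .::::-------------.   :::::::::.         .-=====
```

Still no slip. I'm relieving the side and vertical load and turning 15° more.

Emit:
{"fn": "apply_moves", "kwargs": {"increments": [{"tx": 0.0005, "ty": 0.0002, "tz": -0.0003, "rx": 0, "ry": 0, "rz": 0, "claw": 0}, {"tx": 0.001, "ty": 0.0005, "tz": -0.0006, "rx": 0, "ry": 0, "rz": 0, "claw": 0}, {"tx": 0.0018, "ty": 0.0006, "tz": -0.0008, "rx": 0, "ry": 0, "rz": -1, "claw": 0}, {"tx": 0.0018, "ty": 0.0007, "tz": -0.0008, "rx": 0, "ry": 0, "rz": -2, "claw": 0}, {"tx": 0.0018, "ty": 0.0008, "tz": -0.0009, "rx": 0, "ry": 0, "rz": -3, "claw": 0}, {"tx": 0.0018, "ty": 0.0008, "tz": -0.0009, "rx": 0, "ry": 0, "rz": -3, "claw": 0}]}}

```text
clock: 16.45
eef_pos: [503.0, 116.7, 75.2]
tool_rot: [-3.141, 0.001, -0.023]
force: [-0.1, -0.3, 10.0]
width: 10.6
```

```bash
python3 t.py
```

```text
16.95 [503.05 116.65  75.19] [-3.14e+00  1.00e-03 -2.10e-02] F [-0.31  0.52 10.24] M [0.123 0.026 0.293] sd 0.033 w 10.4 q7 -1.21
lobe 0.76 [-36   2]
```

Pushing down 10 N adds to the clamp, so I'm relieving it straight away.

Emit:
{"fn": "apply_moves", "kwargs": {"increments": [{"tx": 0, "ty": 0, "tz": 0.0003, "rx": 0, "ry": 0, "rz": 0, "claw": 0}, {"tx": 0, "ty": 0, "tz": 0.0006, "rx": 0, "ry": 0, "rz": 0, "claw": 0}, {"tx": 0, "ty": 0, "tz": 0.0006, "rx": 0, "ry": 0, "rz": 0, "claw": 0}]}}

```text
clock: 17.25
eef_pos: [503.0, 116.6, 75.2]
tool_rot: [-3.141, 0.001, -0.021]
force: [-0.6, 0.6, 8.2]
width: 10.5
```

```bash
python3 t.py
```

```text
17.75 [503.02 116.64  75.22] [-3.141e+00  1.000e-03 -2.100e-02] F [-0.1   0.71  7.64] M [0.144 0.024 0.303] sd 0.033 w 10.5 q7 -1.21
lobe 0.76 [-36   2]
```

Emit:
{"fn": "apply_moves", "kwargs": {"increments": [{"tx": 0, "ty": 0, "tz": 0.0003, "rx": 0, "ry": 0, "rz": 0, "claw": 0}, {"tx": 0, "ty": 0, "tz": 0.0006, "rx": 0, "ry": 0, "rz": 0, "claw": 0}, {"tx": 0, "ty": 0, "tz": 0.001, "rx": 0, "ry": 0, "rz": 0, "claw": 0}, {"tx": 0, "ty": 0, "tz": 0.001, "rx": 0, "ry": 0, "rz": 0, "claw": 0}]}}

```text
clock: 18.15
eef_pos: [503.0, 116.7, 75.3]
tool_rot: [3.141, 0.002, -0.021]
force: [0.3, 0.9, 1.1]
width: 10.1
```

```bash
python3 t.py
```

```text
18.65 [503.06 116.64  75.37] [ 3.141e+00  1.000e-03 -2.100e-02] F [-0.11  0.74 -2.78] M [0.14  0.08  0.282] sd 0.025 w 10.6 q7 -1.21
lobe 0.76 [-36   2]
```

Mz is about 0.28 with almost no vertical load, and geometry (about 1.15–1.3 rad since contact) suggests 38–45 N. I'm letting go and lifting clear, then checking the sensor's bias in the air.

Emit:
{"fn": "apply_moves", "kwargs": {"increments": [{"tx": 0, "ty": 0, "tz": 0, "rx": 0, "ry": 0, "rz": 0, "claw": 0.02}, {"tx": 0, "ty": 0, "tz": 0, "rx": 0, "ry": 0, "rz": 0, "claw": 0.024}, {"tx": 0, "ty": 0, "tz": 0, "rx": 0, "ry": 0, "rz": 0, "claw": 0.024}]}}

```text
clock: 18.95
eef_pos: [504.5, 116.3, 76.1]
tool_rot: [3.142, -0.001, -0.022]
force: [0.3, 0.4, 0.2]
width: 23.9
```

```bash
python3 t.py; python3 - <<'E'
import cv2
b=cv2.imread("pics/last.png",0)[220:330,270:380]
b=cv2.resize(b,(74,37),interpolation=cv2.INTER_AREA)[:30]
for r in b: print("".join(" .:-=+*#%@"[min(9,int(x)//26)] for x in r))
E
```

```text
19.45 [503.83 116.63  75.73] [-3.142 -0.    -0.021] F [ 0.12  0.09 -0.07] M [-0.011 -0.012 -0.005] sd 0.029 w 23.9 q7 -1.21
lobe 0.78 [-36   8]
++++++++******************************************************************
++++++++******************************************************************
++++++++******************************************************************
++++++++******************************************************************
++++++++******************************************************************
++++++++******************************************************************
+++++++++**************+++++++********************************************
+++++++++*********+==========+********************************************
+++++++++****++++============+*+++++++++++********************************
+++++++++***+================--:::::-=+++++++*****************************
+++++++++****+===============::::::::-=++++++*****************************
+++++++++****+==============-:::::::::=++++++++***************************
+++++++++****+==============-::::---::=++++++++*********
[... 589 characters left out ...]
-=====--=====--------==+***++
--================--------=---===++===-:::::--=====--=====-----------=+===
--================--------:::-=========-:::::----===-=====-------------:-=
=====--------:::---------::::-===+++++=-::-:::---===-==:::::::::::------==
====-:::::::.   :-------::::::-=++++++=-:::::::--===-=-.  .:::::::----====
===-::::::::.   :------:::::::-========-::::::::-----=-.  .::::::::::-====
---:::::::::    :------:::::::---------:::::::::------:.  .::::::::::-====
..:::::::::.    :------:::::-------------:::::::------:    .:::::::::.....
 .:::::::::.    :------::::----------------:::::------:    .:::::::::.    
 .::::::::.     :------:::---------==--------::-------:     .:::::::::
```

Let go: the wing stayed put and the sensor bias is about 0. I'm lifting clear and returning to the survey pose to check by numbers.

Emit:
{"fn": "apply_moves", "kwargs": {"increments": [{"tx": 0, "ty": 0, "tz": 0.01, "rx": 0, "ry": 0, "rz": 0, "claw": 0.024}, {"tx": 0, "ty": 0, "tz": 0.04, "rx": 0, "ry": 0, "rz": 0, "claw": 0.024}, {"tx": 0, "ty": 0, "tz": 0.08, "rx": 0, "ry": 0, "rz": 1.7, "claw": 0.024}, {"tx": 0.006, "ty": -0.01, "tz": 0.12, "rx": 0, "ry": 0, "rz": 3.4, "claw": 0.024}, {"tx": 0.012, "ty": -0.03, "tz": 0.155, "rx": 0, "ry": 0, "rz": 5.1, "claw": 0.024}, {"tx": 0.026, "ty": -0.067, "tz": 0.155, "rx": 0, "ry": 0, "rz": 6.8, "claw": 0.024}, {"tx": 0.026, "ty": -0.067, "tz": 0.155, "rx": 0, "ry": 0, "rz": 8.5, "claw": 0.024}, {"tx": 0.026, "ty": -0.067, "tz": 0.155, "rx": 0, "ry": 0, "rz": 10.2, "claw": 0.024}, {"tx": 0.026, "ty": -0.067, "tz": 0.155, "rx": 0, "ry": 0, "rz": 11.9, "claw": 0.024}, {"tx": 0.026, "ty": -0.067, "tz": 0.155, "rx": 0, "ry": 0, "rz": 13.6, "claw": 0.024}, {"tx": 0.026, "ty": -0.067, "tz": 0.155, "rx": 0, "ry": 0, "rz": 15.3, "claw": 0.024}, {"tx": 0.026, "ty": -0.067, "tz": 0.155, "rx": 0, "ry": 0, "rz": 18.2, "claw": 0.024}]}}

```text
clock: 20.65
eef_pos: [529.7, 49.2, 231.4]
tool_rot: [3.141, 0.0, 1.47]
force: [-0.2, -0.0, 0.0]
width: 24.2
```

```bash
python3 - <<'E'
from h import *
c,im=shot("wrist","w9"); s=read_state(); print(s["clock"],s["eef_pos"].round(1),s["tool_rot"].round(2),s["force"].round(1))
def proj(c,P):
    v=R.from_euler("xyz",c["attitude"]).inv().apply(P-c["origin"]); v=np.array([v[0],-v[1],-v[2]]); v/=np.linalg.norm(v)
    th=np.arccos(v[2]); d=v[:2]/np.hypot(*v[:2])*th; K=c["camera_matrix"]; return d*K[0,0]+K[:2,2]
G=np.array([539.7,194.3]);ex=np.array([.394,.919]);ey=np.array([-.919,.394])
# saturation along lines parallel to gate x: slide is grey, bench is saturated
sat=cv2.cvtColor(im,cv2.COLOR_BGR2HSV)[:,:,1]
for y in(-50,-42,-35,35,42,50):
    xs=np.arange(-180,-120,.5); uv=np.array([proj(c,np.array([*(G+x*ex+y*ey),40])) for x in xs]).astype(np.float32)
    v=cv2.remap(sat,uv[:,0].reshape(-1,1),uv[:,1].reshape(-1,1),cv2.INTER_LINEAR).ravel()
    print(y,"rear edge x",xs[np.argmax(v<70)],v[::12])
# casting near edge: y between slide edge and casting corner
for y in(-64,64):
    xs=np.arange(-140,-90,.5); uv=np.array([proj(c,np.array([*(G+x*ex+y*ey),48])) for x in xs]).astype(np.float32)
    v=cv2.remap(sat,uv[:,0].reshape(-1,1),uv[:,1].reshape(-1,1),cv2.INTER_LINEAR).ravel(); print(y,"casting edge x",xs[np.argmax(v<70)],v[::12])
E
```

```text
20.7 [529.7  49.1 231.5] [3.14 0.   1.47] [-0.1 -0.7 -0.9]
-50 rear edge x -154.5 [157 157 161 162 148  23  28  22  24  26]
-42 rear edge x -154.5 [146 160 165 156 154  25  25  22  25  24]
-35 rear edge x -154.5 [169 164 161 159 170  28  22  24  23  26]
35 rear edge x -154.0 [171 170 165 158 152  25   6   5   4   5]
42 rear edge x -154.5 [168 165 165 169 154  15   5   5   5   4]
50 rear edge x -154.0 [147 168 159 158 157  17  10   9   8   8]
-64 casting edge x -109.5 [167 160 159 162 155  73  17  16  11]
64 casting edge x -109.5 [163 167 161 164 160  90   2  15   6]
```

The slide rests home (free length 45 mm, as it should be), and the robot is clear. Handing in.

```bash
python3 -c "
from cell import *
print(finish_job())"
```

```text
the job is handed in; nothing more can be done
None
```

The gate is shut, the screw is tightened and let go, and the job is handed in. I could not measure the clamp force directly; my estimates for it range from about 38 to 63 N, inside the required 35–70 N. `finish_job` reported no verdict.

- **Slide:** I pushed it home with closed fingers behind the pull, creeping at the end. It stopped dead and I held it at about 12 N (limit 40 N). The last wrist picture, after letting go, shows 45 mm of slide free behind the casting, as it should be at home.
- **Screw:** I gripped the boss of the head (about 11 mm across) and turned it clockwise about 170° in one grasp. The wing turned with the gripper without slipping at each check. The foot met the plate roughly 1.1–1.3 rad before the end.
- **Final moment:** It read about 0.28 N m with almost no vertical load. The sensor read about 0 in the air afterwards.

**Checks that disagreed:**
- **Clamp force:** the moment suggests about 55–63 N, but the angle turned since contact suggests only about 38–45 N.
- **Downward push:** about 10 N for roughly a second during the last turn. I relieved it, but it briefly loaded the plate more than intended.

**Not checked:** the robot read no contact force after lifting clear, but I did not look at the bowl, gouge and blank again at the end. The arm stayed over the gate throughout.

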